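# Ready to set the last dot on a turned lid

## Task

One dot is still missing from the ring of dots on the turned lid: bring the gap nearest to hand by turning the lid on its banding wheel until the gap points straight at the front edge of the table, on the robot's side, and let go of the lid. Then take the tall dotting tool out of the drilled block, dip its ball well into the open colour pot and carry it over the candle holders to the lid. Finish still holding the tool there, upright and motionless, its ball hovering about a centimetre above the middle of the gap, without the tool ever touching the lid and with the pot and the candle holders left standing where they are.

Things in the scene. Friction and masses are not known exactly. Their poses are not given: they have to be found in the camera images.
- wheel_base: Fixed dark foot of the banding wheel, 128 mm across, origin on the wheel's axis at the table top, x away from the robot. It carries a grey turning plate (152 mm across) with a dark wooden lid fixed on it, 176 mm across, flat upper face 66 mm above the table, with a ring of white dots (9 mm across, 3.5 mm proud, every 30 degrees, 65 mm from the axis); one of the twelve is missing.
- wheel (a joint): Rotation of plate and lid about the vertical axis, rad, positive anticlockwise seen from above; turns with light friction (0.05 N m) and stays where it is left. At 0 the gap points straight at the front edge of the table (world -x from the axis). It starts between 0.55 and 1.4.
- lid_knob (a point): Point on the wheel's axis in the round wooden knob in the middle of the lid, 26 mm above the lid's face, the height to grip it. The knob's head is 29 mm in diameter from 17 to 33 mm above the lid's face (total height 34 mm). The point turns with the lid.
- gap (a point): Middle of the gap in the ring of dots, on the lid's upper face (65 mm from the axis, marked by a small awl prick); z up. It turns with the lid.
- rack: Fixed wooden tool block, 64 x 154 mm, 68 mm high, origin under its centre at the table top; its y axis is the long side, along its three holes. The tall dotting tool stands in the middle hole (11 mm wide); two short fixed tools in the holes 48 mm either side rise at most 30 mm above the block.
- dotting_tool: The tall dotting tool, 153 mm, 35 g: steel ball 8 mm in diameter on a 4.4 mm shaft, brass collar 13.6 mm in diameter from 58 mm above the ball's underside, round pale wooden handle 14 mm in diameter from 68 to 152 mm. Origin at the underside of the ball, z along the tool to the handle. It starts ball down, collar on the block's top, ball 58 mm deep in the hole: draw it about 65 mm straight up.
- tool_tip (a point): Underside of the dotting tool's ball.
- tool_grip (a point): A good place to grip the handle, on its axis, 105 mm above the underside of the ball.
- open_pot: The open white colour pot with a brown paper band, loose, 90 g, 38 mm wide, 38 mm high, its cap off; origin at the centre of its underside, z up. Mouth 29 mm wide inside, rim 38 mm and inner floor 6 mm above its origin. The tool is dipped when the underside of its ball is between the floor and about half the depth of the pot.
- arch: Dark half-ring candle holder standing loose between the tool block and the wheel, 160 mm long (its y axis), 52 mm thick, 81 mm high; origin under its centre. To be left alone.
- candle_ball: Dark round candle holder standing loose beyond the arch, 70 mm across, 64 mm high; origin under its centre. To be left alone.

How it is judged:
On the way, in this order (a step that is already met when the one before it is completed fails the run):
1. the gap points at the front edge of the table and the lid is let go (value of joint wheel between -0.25 and 0.25 rad and contact force between the fingers and wheel_base below 0.3 N), for 0.2 s.
2. the ball of the dotting tool is dipped into the open pot (z of tool_tip in the frame of open_pot between 0 and 0.026 m and horizontal distance between tool_tip and open_pot below 0.016 m and contact force between the fingers and dotting_tool above 0.5 N), for 0.1 s.
At the end, for the whole second after the job is handed in: Tool held, still, upright within 0.2 rad, touching nothing else; ball 3 to 20 mm above the lid, within 7 mm of the gap's middle from above; gap towards the front within 0.3 rad; pot upright and within 30 mm, arch and round candle holder upright and within 20 mm of where they were (horizontal distance between tool_tip and gap below 0.007 m and z of tool_tip in the frame of gap between 0.003 and 0.02 m and angle between each of dotting_tool, open_pot, arch, candle_ball's own z axis and vertical below 0.2 rad and linear speed of dotting_tool below 0.03 m/s and contact force between the fingers and dotting_tool above 0.5 N and contact force between dotting_tool and wheel_base below 0.05 N and value of joint wheel between -0.3 and 0.3 rad and height (world z) of open_pot below 0.01 m and distance of open_pot from where it was at the start of the episode below 0.03 m and distance of each of arch, candle_ball from where it was at the start of the episode below 0.02 m); the arm keeps its last pose, push and grip.
It fails at once if the dotting tool touches the lid or its wheel (contact force between dotting_tool and wheel_base above 0.3 N).
It fails at once if a candle holder in between is pushed out of its place (distance of any of arch, candle_ball from where it was at the start of the episode above 0.02 m).
It fails at once if the pot is tipped (angle between open_pot's own z axis and vertical above 0.5 rad).
It also fails if it takes over 58 s, if anything falls off the work surface, if the arm or the gripper's body presses on something with over 40 N, if the wrist force passes 120 N, or if a joint passes its speed limit or range.

## Robot

A 6-joint arm with a two-finger parallel gripper is mounted at the origin on a cart in front of the work surface, level with it; the furniture and walls round the work are solid. World frame = base frame: x ahead of the robot, y to its left, z up, the work surface at z = 0. Lengths are in m, angles in rad, forces in N, time in s.
With the tool pointing down it reaches from about 0.35 to 1 m from the base axis. Payload 7.1 kg.
Tool frame: the origin (TCP) lies between the finger pads; the fingertips stand 22 mm ahead of it and the grasp point (between the pads) lies 3 mm ahead of it; z points along the fingers, y is the line along which they close (so a half turn about z gives the same grasp; the last joint's range is limited). The gripper opens to 85 mm and grips with 20 to 120 N. Pads are 22 mm wide; open, the fingers measure 114 mm over their backs; the gripper's body (76 mm by 85 mm) begins 54 mm behind the grasp point. The pads swing forward as they close: fully open they stand 13 mm farther back than shut.
Start: joints at [-1.244, 0.423, 1.63, -0, 1.089, -0.019], TCP at [0.212, -0.588, 0.253] pointing down, gripper open.
Joint ranges: [-3, 3], [-0.9, 2.11], [0.09, 2.58], [-1.31, 4.45], [0.11, 2.69], [-2.54, 2.54]. Speed limits (rad/s): [2.39, 2.39, 3.01, 3.14, 3.14, 3.14].

## Interface

Orientations are given as a rotation vector (axis times angle).
In Python, from rig import manip gives the robot as it stands. The module is installed in compiled form; this text tells all that it offers. Calls block until the motion is done:
- manip.move_to(position, orientation): joint-space move of the TCP to a pose.
- manip.servo_line(position, orientation=None, rate=0.15): straight line of the TCP; orientation=None keeps the orientation; rate is the mean speed in m/s.
- manip.set_joints(angles): joint-space move.
- manip.command_gripper(opening, f_grip=None): finger opening in m; f_grip is the grip in N (None keeps the last); returns when the fingers have stopped.
- manip.hold(seconds).
- manip.solve_ik(position, orientation): joint angles nearest the present ones, or None.
- manip.camera(name): name is "scene" or "top"; returns a dict with "image" (384x512x3 uint8, red, green, blue), "fx", "fy", "cx", "cy" (pixels), "k1" (the pictures are not rectified: a ray, as slopes to the right and down, at radius r is drawn at 1 + k1 r^2 times it, then the intrinsics apply), "cam_to_world" (4x4, takes a point from camera to world coordinates). Camera axes: x right, y down, z forward; pixel columns grow to the right and rows downward; lengths in m; the calibration is good to about 2 mm. A picture is of the moment at which its call begins. There is no depth.
A pose or a line that the arm cannot do raises manip.IKError and nothing moves.
- manip.sign_off(): hands the job in; it is judged then, once.
Readings, each from a call of its own:
- manip.get_time(): time.
- manip.get_joint_positions(): joint angles.
- manip.get_joint_vel(): joint speeds.
- manip.get_tau(): joint torques, N m.
- manip.get_position(): TCP position.
- manip.get_ee_rot(): TCP orientation.
- manip.get_contact_force(): force on the tool from outside, world axes, zero at the start.
- manip.get_torque(): the same for the moment, N m.
- manip.get_width(): finger opening in m.
- manip.get_grip_force(): force on a finger pad.
Only numpy, scipy, OpenCV 4.12 (cv2) and the standard library are available. Lean on these libraries where they do the work, as an engineer would, in place of code of your own. Each camera call takes 0.05 s, during which the arm holds its last target. There are 200 camera calls.

## Working session

There is one attempt and no reset: what is moved stays moved. The work goes in short steps, each a Python script; the robot and the scene stay as the last script left them, time stands still between calls to the robot, and variables do not carry over. Pictures are saved under pics/ and viewed, at most 10 in all, crops included, and the job is handed in when it is done.

```bash
mkdir -p pics; cat > h.py <<'E'
import numpy as np, cv2
from rig import manip
def snap(name,fn=None):
    c=manip.camera(name)
    if fn: cv2.imwrite('pics/'+fn,c['image'][:,:,::-1])
    return c
def ray(c,u,v):
    p=np.array([(u-c['cx'])/c['fx'],(v-c['cy'])/c['fy']]);q=p.copy()
    for _ in range(30): q=p/(1+c['k1']*(q@q))
    T=np.array(c['cam_to_world']);d=T[:3,:3]@np.array([q[0],q[1],1.]);return T[:3,3],d
def onz(c,u,v,z):
    o,d=ray(c,u,v);return o+d*(z-o[2])/d[2]
def proj(c,P):
    T=np.array(c['cam_to_world']);p=T[:3,:3].T@(np.array(P)-T[:3,3]);q=p[:2]/p[2];q=q*(1+c['k1']*(q@q))
    return np.array([q[0]*c['fx']+c['cx'],q[1]*c['fy']+c['cy']])
E
python3 - <<'E'
from h import *
for n in('top','scene'):
    c=snap(n,n+'0.png');print(n,c['fx'],c['cx'],c['cy'],c['k1'],np.round(c['cam_to_world'],3).tolist())
print(manip.get_time(),manip.get_ee_rot())
E
```

```text
top 415.79251272753766 253.63342684605064 198.47417500067684 -0.016807158646266255 [[-0.021, -0.986, 0.164, 0.405], [-1.0, 0.019, -0.01, -0.08], [0.007, -0.164, -0.986, 0.962], [0.0, 0.0, 0.0, 1.0]]
scene 405.06053549834763 252.41802827403973 195.8367031125374 -0.03217818566673078 [[0.694, -0.32, 0.645, -0.003], [-0.72, -0.338, 0.606, -0.601], [0.024, -0.885, -0.465, 0.501], [0.0, 0.0, 0.0, 1.0]]
0.1 [-3.09333665e+00 -5.40232082e-01  3.41461467e-04]
```

View pics/top0.png

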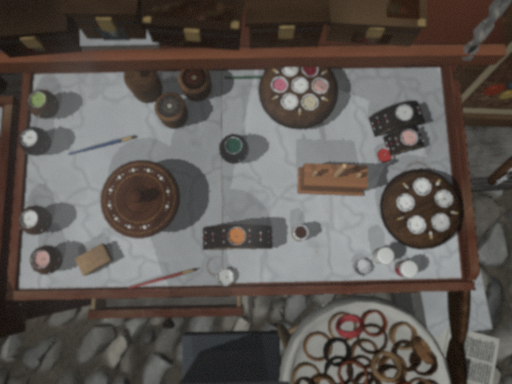

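View pics/scene0.png

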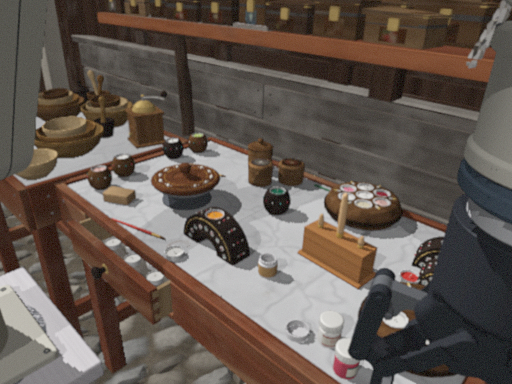

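The top view shows the lid at about (140,199), arch (237,236), round holder (233,148), pot (301,232) and block (333,179). I'll enlarge the lid and the block with the pot.

```bash
python3 - <<'E'
from h import *
im=cv2.imread('pics/top0.png')
a=cv2.resize(im[150:250,90:190],None,fx=4,fy=4,interpolation=cv2.INTER_CUBIC)
b=cv2.resize(im[150:250,285:385],None,fx=4,fy=4,interpolation=cv2.INTER_CUBIC)
cv2.imwrite('pics/crop1.png',cv2.convertScaleAbs(np.hstack([a,b]),alpha=1.6))
c=snap('top')
for n,u,v,z in[('lid',140,199,.066),('arch',237,236,.08),('cball',233,148,.06),('pot',301,232,.038),('rack',333,179,.068)]:print(n,onz(c,u,v,z).round(4))
E
```

```text
lid [0.5572 0.1592 0.066 ]
arch [ 0.4713 -0.0519  0.08  ]
cball [ 0.6702 -0.0451  0.06  ]
pot [ 0.4804 -0.1931  0.038 ]
rack [ 0.5932 -0.2645  0.068 ]
```

View pics/crop1.png

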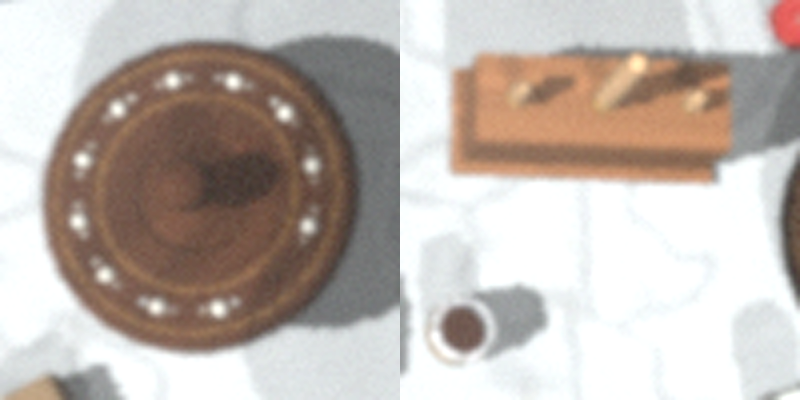

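The crop shows the eleven dots with the gap at lower right, crop (272,277), so the wheel is at about 0.8 rad. The tool's top is at crop (637,63) and its foot at (608,103). The pot's mouth is at (464,329).

```bash
cat >> h.py <<'E'
def lid(c,ctr=(140,199)):
    """axis xy and wheel angle from the white dots (tops at 0.0695)"""
    im=c['image'].astype(np.uint8);g=cv2.resize(im,None,fx=4,fy=4,interpolation=cv2.INTER_CUBIC)
    hsv=cv2.cvtColor(g,cv2.COLOR_RGB2HSV);m=((hsv[...,1]<75)&(hsv[...,2]>95)).astype(np.uint8)
    yy,xx=np.mgrid[:m.shape[0],:m.shape[1]];m[np.hypot(xx/4-ctr[0],yy/4-ctr[1])>34.5]=0
    n,_,st,ce=cv2.connectedComponentsWithStats(m)
    P=np.array([onz(c,(x+.5)/4-.5,(y+.5)/4-.5,.069)[:2] for s,(x,y) in zip(st[1:],ce[1:]) if 15<s[4]<300])
    A=np.c_[2*P,np.ones(len(P))];s=np.linalg.lstsq(A,(P**2).sum(1),rcond=None)[0];o=s[:2]
    R=np.hypot(*(P-o).T);a=np.arctan2(*(P-o).T[::-1])
    ph=np.angle(np.exp(12j*a).mean())/12
    k=np.round((a-ph)/(np.pi/6)).astype(int)%12
    miss=[j for j in range(12) if j not in k]
    w=[(ph+j*np.pi/6-np.pi+np.pi)%(2*np.pi)-np.pi for j in miss]
    return o,R,[(x+2*np.pi)%(2*np.pi)-np.pi for x in w],len(P)
E
python3 - <<'E'
from h import *
c=snap('top');print(lid(c))
C=lambda x,y:((x-400)/4+285+.0,y/4+150)
print('tooltop',onz(c,*C(637,63),.162),'foot',onz(c,*C(608,103),.068))
print('pot rim',onz(c,*C(461,331),.038))
for p,z in[((475,54),.068),((731,62),.068),((471,160),.068),((731,165),.068),((452,172),0),((715,180),0)]:print(onz(c,*C(*p),z).round(4))
# scene: tool pixels
s=snap('scene')
for P in [(.59,-.27,.162),(.4804,-.193,.038),(.5572,.1592,.1)]:print(proj(s,P))
im=cv2.convertScaleAbs(s['image'][:,:,::-1],alpha=1.4)
cv2.imwrite('pics/crop2.png',cv2.resize(im[180:330,240:390],None,fx=4,fy=4,interpolation=cv2.INTER_CUBIC))
E
```

```text
(array([0.55965156, 0.16159608]), array([0.06396609, 0.06396609, 0.06396609]), [np.float64(0.2535477543028133), np.float64(0.777146529901112), np.float64(1.3007453054994107), np.float64(1.8243440810977098), np.float64(2.347942856696008), np.float64(2.871541632294308), np.float64(-2.3644461236886816), np.float64(-0.793649796893785), np.float64(-0.27005102129548675)], 3)
tooltop [ 0.59975938 -0.26888796  0.162     ] foot [ 0.60032553 -0.27375488  0.068     ]
pot rim [ 0.47878351 -0.19133772  0.038     ]
[ 0.6294 -0.2015  0.068 ]
[ 0.6223 -0.3434  0.068 ]
[ 0.5698 -0.1969  0.068 ]
[ 0.5643 -0.3395  0.068 ]
[ 0.5754 -0.1943  0.    ]
[ 0.5676 -0.3492  0.    ]
[342.38408102 195.16021185]
[268.28664988 257.24157448]
[184.90311266 163.35473392]
```

View pics/crop2.png

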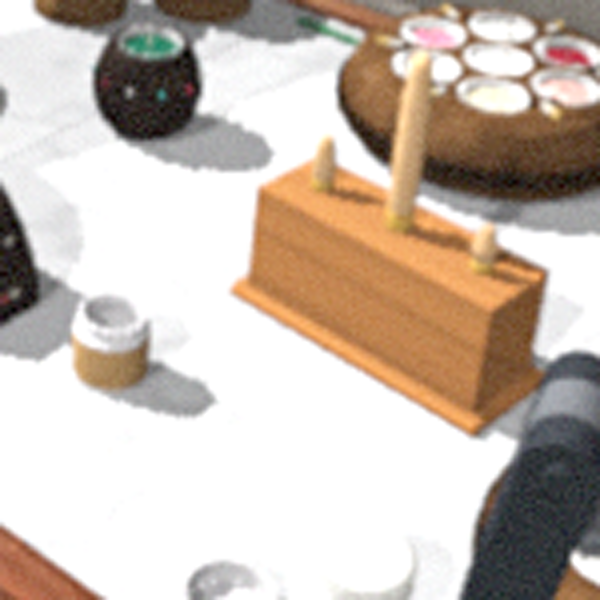

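Scene view agrees: tool top at px (344.5,195), collar at (340,237.5), pot mouth at (268,257.5). Next I'll triangulate the tool and get the wheel angle.

```bash
cat >> h.py <<'E'
from scipy.spatial.transform import Rotation as Ro
def down(yaw): return (Ro.from_euler('z',yaw)*Ro.from_euler('x',np.pi)).as_rotvec()
def tri(c1,p1,c2,p2):
    o1,d1=ray(c1,*p1);o2,d2=ray(c2,*p2);d1/=np.linalg.norm(d1);d2/=np.linalg.norm(d2)
    t=np.linalg.lstsq(np.c_[d1,-d2],o2-o1,rcond=None)[0];a=o1+t[0]*d1;b=o2+t[1]*d2
    return (a+b)/2,np.linalg.norm(a-b)
def dots(c,o=(.558,.160)):
    """white dots on the lid -> axis, radii, wheel angle"""
    g=cv2.resize(c['image'].min(2),None,fx=4,fy=4,interpolation=cv2.INTER_CUBIC)
    t=cv2.morphologyEx(cv2.GaussianBlur(g,(0,0),2),cv2.MORPH_TOPHAT,np.ones((41,41),np.uint8))
    n,_,st,ce=cv2.connectedComponentsWithStats((t>40).astype(np.uint8))
    P=np.array([onz(c,(x+.5)/4-.5,(y+.5)/4-.5,.069)[:2] for x,y in ce[1:]])
    r=np.hypot(*(P-o).T);P=P[(r>.055)&(r<.074)]
    s=np.linalg.lstsq(np.c_[2*P,np.ones(len(P))],(P**2).sum(1),rcond=None)[0];o=s[:2]
    R=np.hypot(*(P-o).T);a=np.sort(np.arctan2(*(P-o).T[::-1]))
    d=np.diff(np.r_[a,a[0]+2*np.pi]);k=d.argmax()
    w=(a[k]+d[k]/2)%(2*np.pi)-np.pi
    return o,R.round(4),w,np.degrees(d).round(0)
E
python3 - <<'E'
from h import *
c=snap('top');s=snap('scene')
o,R,w,d=dots(c);print(o,R,w,d)
C=lambda x,y:((x-400)/4+285,y/4+150);S=lambda x,y:(240+x/4,180+y/4)
print('top',tri(c,C(637,64),s,S(418,58)),'foot',tri(c,C(606,105),s,S(400,228)))
print('pot',tri(c,C(464,329),s,S(113,308)))
print('short',tri(c,C(529,86),s,S(325,140)),tri(c,C(706,93),s,S(484,228)))
for y in np.arange(-2,2.1,.5):
    print(y,[ (None if q is None else np.round(q,2).tolist()) for q in (manip.solve_ik([*o,.2],down(y)),)])
E
```

```text
[0.5594643  0.16212743] [0.0646 0.0647 0.0649 0.0645 0.0649 0.0648 0.0648 0.0647 0.0647 0.0647
 0.065  0.0643] 0.811470412102377 [ 8. 52. 30. 31. 29. 30. 30. 30. 30. 30. 29. 31.]
top (array([ 0.59959953, -0.2691431 ,  0.15968162]), np.float64(0.0006436265983372917)) foot (array([ 0.59934234, -0.2727117 ,  0.06746472]), np.float64(1.8704729305717084e-05))
pot (array([ 0.47991647, -0.19306865,  0.03882744]), np.float64(0.00033564055161623105))
short (array([ 0.60298492, -0.22437649,  0.09567725]), np.float64(0.00397886308066352)) (array([ 0.5978843 , -0.31950993,  0.09111606]), np.float64(0.005762641066177414))
-2.0 [[0.26, 0.43, 1.77, 0.0, 0.95, -2.45]]
-1.5 [None]
-1.0 [None]
-0.5 [[0.26, 0.43, 1.77, 0.0, 0.95, 2.33]]
0.0 [[0.26, 0.43, 1.77, -0.0, 0.95, 1.83]]
0.5 [[0.26, 0.43, 1.77, 0.0, 0.95, 1.33]]
1.0 [[0.26, 0.43, 1.77, -0.0, 0.95, 0.83]]
1.5 [[0.26, 0.43, 1.77, -0.0, 0.95, 0.33]]
2.0 [[0.26, 0.43, 1.77, -0.0, 0.95, -0.17]]
```

Axis is (0.5595, 0.162). The dot radii check at 64.7 mm. With one stray speck beside the gap, the wheel is at about 0.74 rad. Turning the lid by the knob.

```bash
python3 - <<'E'
from h import *
o=[.5595,.162]
manip.command_gripper(.055,40)
manip.move_to([*o,.2],down(1.9));manip.servo_line([*o,.095],rate=.12)
manip.command_gripper(.0,40);print(manip.get_width(),manip.get_time())
q=np.array(manip.get_joint_positions());q[5]+=.75;manip.set_joints(q.tolist());manip.hold(.2)
print(manip.get_torque(),manip.get_contact_force())
manip.command_gripper(.055);manip.servo_line([*o,.2],rate=.2)
manip.move_to([.5995,-.271,.26],down(1.52))
c=snap('top','top1.png');print(dots(c),manip.get_time())
a=cv2.resize(c['image'][150:250,90:190,::-1],None,fx=4,fy=4,interpolation=cv2.INTER_CUBIC)
s=snap('scene');b=cv2.resize(s['image'][150:290,270:410,::-1],(400,400),interpolation=cv2.INTER_CUBIC)
cv2.imwrite('pics/crop3.png',cv2.convertScaleAbs(np.hstack([a,b]),alpha=1.6))
E
```

```text
0.027685074423113513 5.05
[0.09552685 0.41105693 0.05217496] [-2.03611303 -0.13078557  1.47640288]
(array([0.5594065 , 0.16218794]), array([0.0646, 0.0648, 0.0649, 0.0645, 0.0646, 0.0647, 0.0647, 0.0647,
       0.0646, 0.0647, 0.0648, 0.0645, 0.0649]), np.float64(-0.011358829671140214), array([31., 30., 30., 30., 22.,  8., 22.,  8., 30., 30., 31., 29., 59.])) 8.7167
```

View pics/crop3.png

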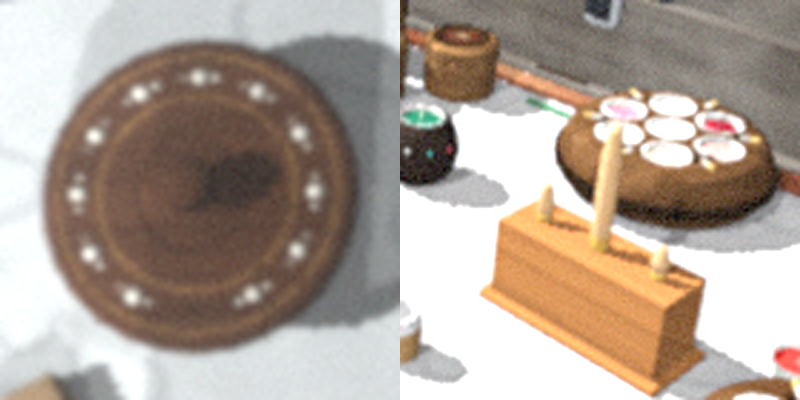

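The gap now faces front (bottom of the crop, between dots (132,297) and (251,295)), with the wheel at -0.01. A fingertip is just visible above the tool. Taking the tool.

```bash
python3 - <<'E'
from h import *
p=[.5995,-.2708]
manip.servo_line([*p,.2],rate=.2);manip.servo_line([*p,.1185],rate=.1)
manip.command_gripper(0,40);print(manip.get_width(),manip.get_grip_force(),manip.get_contact_force())
manip.servo_line([*p,.24],rate=.08);manip.hold(.2)
print(manip.get_position(),manip.get_contact_force(),manip.get_width(),manip.get_time())
c=snap('top');s=snap('scene')
t=np.array([*p,.24-.003-.105]);print('expected tip',t,proj(c,t),proj(s,t))
b=s['image'][120:280,260:420,::-1];u=c['image'][120:280,260:420,::-1]
cv2.imwrite('pics/crop4.png',cv2.convertScaleAbs(cv2.resize(np.hstack([u,b]),(800,400),interpolation=cv2.INTER_CUBIC),alpha=1.6))
E
```

```text
0.01267530605841338 38.88110876083374 [-0.24225046 -0.8024574   2.38284807]
[ 0.59938886 -0.27075786  0.23963148] [0.57885296 0.48919065 0.05790199] 0.012919074137902203 12.5
expected tip [ 0.5995 -0.2708  0.132 ] [341.95128292 169.38333897] [343.48267043 207.82414056]
```

View pics/crop4.png

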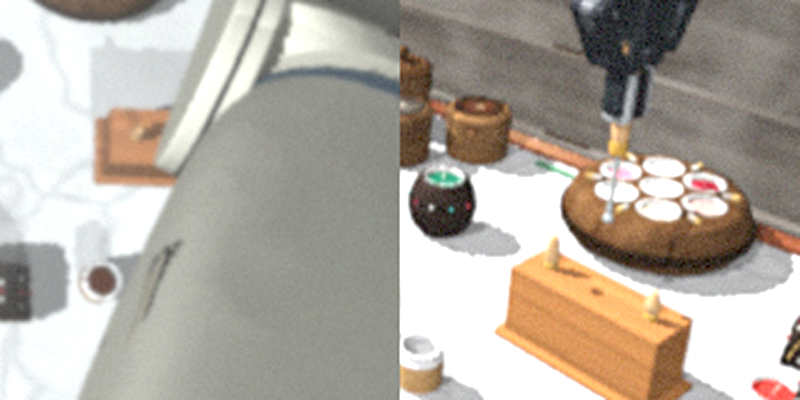

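The lifted ball is at crop (608,216), i.e. px (343.2,206.4), within about 1 px of expected. The tool is held straight, so I'll dip it and carry it over.

```bash
python3 - <<'E'
from h import *
manip.servo_line([.480,-.193,.24],rate=.15);manip.servo_line([.480,-.193,.122],rate=.1);manip.hold(.4)
print(manip.get_position(),manip.get_contact_force(),manip.get_width(),manip.get_time())
manip.servo_line([.480,-.193,.245],rate=.12);manip.servo_line([.4945,.162,.245],rate=.15)
manip.servo_line([.4945,.162,.208],rate=.08);manip.hold(.3)
print(manip.get_position(),manip.get_width(),manip.get_time())
c=snap('top','top2.png');s=snap('scene','scene2.png')
t=np.array(manip.get_position())-[0,0,.104];print('exp ball centre',t,proj(c,t),proj(s,t),'gap',proj(s,[.4945,.162,.066]),proj(c,[.4945,.162,.066]))
b=s['image'][90:250,100:260,::-1];u=c['image'][120:280,60:220,::-1]
cv2.imwrite('pics/crop5.png',cv2.convertScaleAbs(cv2.resize(np.hstack([u,b]),(800,400),interpolation=cv2.INTER_CUBIC),alpha=1.6))
E
```

```text
[ 0.48007323 -0.19300418  0.12217698] [ 0.38512038  0.12263702 -0.25299142] 0.012552827418743527 15.4333
[0.49470837 0.16209066 0.20841821] 0.01269588894667954 20.0333
exp ball centre [0.49462145 0.16206175 0.10428643] [133.02746093 225.85745535] [163.16514435 168.37847083] gap [164.35220447 182.79202401] [138.00690164 227.66713143]
```

View pics/crop5.png

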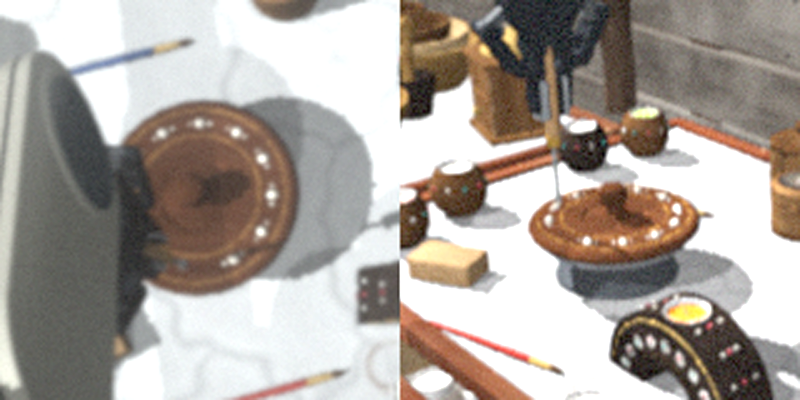

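The ball is at crop (558,203), i.e. px (163,171), about 3 px below where I expect it. I'll zoom in before lowering.

```bash
python3 - <<'E'
from h import *
im=cv2.imread('pics/scene2.png')
cv2.imwrite('pics/crop6.png',cv2.convertScaleAbs(cv2.resize(im[120:195,145:230],None,fx=8,fy=8,interpolation=cv2.INTER_CUBIC),alpha=1.7))
E
```

```text
(no output)
```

View pics/crop6.png

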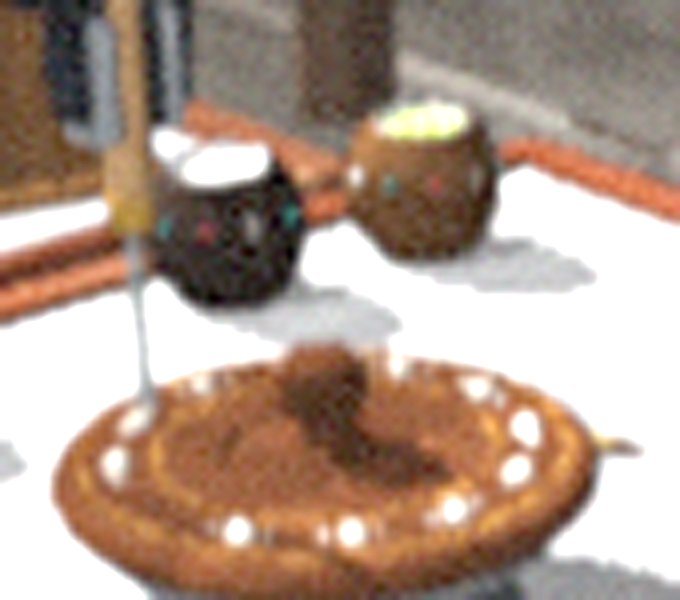

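The zoom shows the ball ending at about crop (148,392), i.e. px (163.5,169), within 1 px of expected. The gap between dots (115,465) and (238,530) is at px (165,183), as predicted. Lowering to 11 mm.

```bash
python3 - <<'E'
from h import *
manip.servo_line([.4945,.162,.1855],rate=.03);manip.hold(.5)
print(manip.get_position(),manip.get_width(),manip.get_grip_force(),manip.get_contact_force(),manip.get_time())
s=snap('scene','scene3.png');x=np.array(manip.get_position())
for h,n in((.104,'ball'),(.05,'collar low'),(.04,'collar high')):
    print(n,(proj(s,x-[0,0,h])-[145,120])*8+3.5)
print((proj(s,[.4945,.162,.066])-[145,120])*8+3.5)
cv2.imwrite('pics/crop7.png',cv2.convertScaleAbs(cv2.resize(s['image'][120:195,145:230,::-1],None,fx=8,fy=8,interpolation=cv2.INTER_CUBIC),alpha=1.7))
E
```

```text
[0.49451945 0.16199937 0.18555859] 0.013321225293630777 39.03114080429077 [-0.0444098  -0.77151595 -1.27614842] 21.5333
ball [154.41614172 459.63314732]
collar low [140.45989019 293.61293507]
collar high [137.80949807 261.9231437 ]
[158.31763577 505.83619205]
```

View pics/crop7.png

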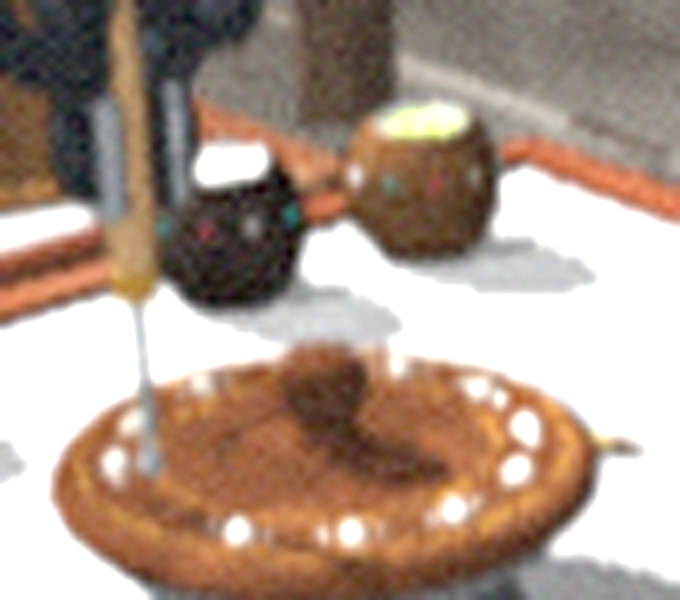

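The ball is at crop (150,463) against a predicted (154,460), roughly 1 mm off, hovering over the gap and clear of the lid. Handing in.

```bash
python3 -c "
from rig import manip
print(manip.sign_off())"
```

```text
the job is handed in; nothing more can be done
None
```

The job is handed in at about 22 s: the gap faces the front (wheel about -0.01 rad), the tool was dipped in the pot, and it is held still with its ball about 11 mm above the gap; I wasn't shown the verdict.

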